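Change the snap-in filter cartridge of the nitrogen block

ROBOT

A 6-joint arm with a two-finger parallel gripper is mounted at the origin on a cart in front of the work surface, level with it; the furniture and walls round the work are solid. World frame = base frame: x ahead of the robot, y to its left, z up, the work surface at z = 0. Lengths are in m, angles in degrees, forces in N, time in s.
With the tool pointing down it reaches from about 0.25 to 0.775 m from the base axis. Payload 8.9 kg.
Tool frame: the origin (TCP) lies at the very end of the fingers, on their centre line; the grasp point (between the pads) lies 19 mm behind it (env.grasp_offset is the distance from the TCP to the grasp point, in m); z points along the fingers, y is the line along which they close (so a half turn about z gives the same grasp; the last joint's range is limited). The gripper opens to 85 mm and grips with 20 to 120 N. Pads are 22 mm wide; open, the fingers measure 114 mm over their backs; the gripper's body (76 mm by 85 mm) begins 54 mm behind the grasp point. The pads swing forward as they close: fully open they stand 13 mm farther back than shut.
Start: joints at [58.997, 16.656, -8.789, 64.555, 0, 82.019], TCP at [0.205, 0.483, 0.231] pointing down, gripper open.
Joint ranges: [-144.48, 144.48], [-52.06, 99.96], [-74.48, 78.29], [-112.23, 115.85], [-86.99, 84.42], [-180, 180]. Speed limits (degrees/s): [127.2, 127.2, 159.86, 180, 180, 180].

INTERFACE

Orientations are given as [roll, pitch, yaw] about the fixed x, y, z axes, in that order (R = Rz(yaw) Ry(pitch) Rx(roll)).
In Python, from cell import env gives the robot as it stands.
- The arm moves only by the tool arm_command, never from a script. Its argument "rows" is one flat list of numbers, 6 for each row, row after row: the shift along the tool's x, y, z scaled (see below), then the turn, a rotation vector about the tool's x, y, z scaled (see below). In form: [dx, dy, dz, ax, ay, az, dx, dy, dz, ax, ay, az, ...]. A call has 1 to 5 rows; each row is the pose to reach, as a shift and turn from the pose commanded when the call began, along the tool's axes at that moment; what a row does not reach only later rows make up. The controller multiplies each number of a shift by 40 cm and each number of a turn by 45 degrees. A row lasts 1/8 s, in which the tool goes at most 62.5 mm and 10.7 degrees, less where a joint would pass 70% of its speed; a pose out of reach is approached as far as the arm can. A call with a number of a shift or a turn outside -1 to 1 is refused whole. A call with a gripper value outside its range is refused whole. "jaw" is the opening, from -1 (shut) to 1 (fully open), set as the call begins (left out, the last holds). The fingers move at their own pace and stop on an object; "newtons" is the grip in N (left out, the last holds). Time passes only in rows, so rows that repeat a pose let the fingers close. It gives the time, the measured TCP pose, the force and the opening at its end, in the units of the state.
- env.observe(): the state, without advancing time (a new reading comes with each control period).
- env.camera(name): name is "scene" or "top" or "wrist"; returns a dict with "image" (480x640x3 uint8, red, green, blue), "z_map" (480x640 float32, m along the optical axis (not along the pixel's ray), 0 where there is no reading), "camera_matrix" (3x3 intrinsics, pixels), "R" (3x3) and "t" (3): a world point X has camera coordinates R X + t. Camera axes: x right, y down, z forward; pixel columns grow to the right and rows downward; lengths in m; the calibration is good to about 2 mm. The wrist camera is an equidistant fisheye: a pixel r from the principal point sees the ray r / f radians off the axis. A picture is of the moment at which its call begins.
- env.sign_off(): hands the job in, once; it reports no verdict.
The state is a dict: "t": time; "joint_positions": joint angles; "qvel": joint speeds; "joint_efforts": joint torques, N m; "ee_pos": TCP position; "orientation": TCP orientation; "force": force on the tool from outside, world axes, zero at the start; "moment": the same for the moment, N m; "finger_gap": finger opening in m.
Only numpy, scipy, OpenCV 4.12 (cv2) and the standard library are available. Lean on these libraries where they do the work, as an engineer would, in place of code of your own. Each camera call takes 0.05 s, during which the arm holds its last target. There are 200 camera calls.

TASK

Change the filter cartridge in the nitrogen filter block: unlock the used one by pressing it down a little against its sprung seal while you pinch its two side tabs together, lift it out and stand it upright in the grey tray, beside the fresh one. Then take the fresh cartridge from the tray and push it down into the bay until both tabs have snapped out under the lips and it is locked fully home. Press no harder than the latches need (over 25 N ruins the seal), never pull at a cartridge that is still locked, and leave the loupe, the objective lens and the blower where they stand.

Things in the scene. Friction and masses are not known exactly. Their poses are not given: they have to be found in the camera images.
- filter_block: Nitrogen filter block. Dark base plate 92 x 112 x 5 mm, fixed; origin: centre of its underside. On it, on four soft rubber bellows feet, rides an aluminium manifold 84 x 104 x 26 mm (from 23 mm above the table) with a black receptacle on top (44 x 78 mm, top at 71 mm), a gauge beside it at +x, -y (top at 90 mm) and two brass hose barbs at its +x side.
- bay (a point): Seat: where the centre of a latched cartridge's underside lies, about 43 mm above the table; the cartridge's z along this z, its y along this y, either way round. Carried by the manifold, so it sinks with it.
- mouth (a point): Centre of the receptacle's open top, 28 mm above the seat. Below it a round well takes the barrel (1.5 mm play each way along x, 1.8 mm along y); slots on the +y and -y sides, 20 mm wide along x, take the tabs' legs. Each slot is closed on the outside by a lip, its inner edge 29 mm from the centre, that turns down; the lower end of this edge is 19 mm above the seat.
- manifold (a joint): How far the manifold with the bay and all in it has sunk on its soft feet, m: 0 unloaded, positive down, several mm under a push, so the bay gives way when a cartridge is pressed; negative when pulled up. Stops at -0.007 and 0.016.
- seal: Black sprung rubber seal in the bottom of the well, 21 mm across; origin: centre of its top. It meets a cartridge 4 mm above the seat (2 N), presses a latched one up with 6 N, and is fully down (12 N) 6 mm below the seat. It lifts a cartridge that is not latched 4 mm above the seat. A load over 25 N ruins it.
- used: The used filter cartridge, latched in the bay at the start. White upright barrel, 30 mm across, 79 mm tall, flat top, foot tapered to 23 mm over its lowest 8 mm; 0.2 kg. Origin: centre of its underside, z up along the barrel. Two black spring tabs stand at its +y and -y sides; they move along y. The same after half a turn about z.
- used_pads (a point): Middle of the used cartridge's two finger pads, on its axis, 58 mm above its underside. The pads are flat, ribbed, 18 mm wide along x, 35 mm tall (17 mm up and down from here); their outer faces, to be pinched along y, are 55 mm apart at rest and 41 mm when fully in.
- used_hooks (a point): Level of the used cartridge's hooks, on its axis, 19 mm above its underside. A leg runs down from each pad to an outward hook (69 mm over both at rest) whose tip turns up 2.5 mm behind the lip's down-turned edge: the tabs are locked, and can be pinched in only while the cartridge is pressed at least 2.5 mm below the seat. The harder the pinch, the more the hooks rub.
- fresh: The fresh filter cartridge, alike in all to the used one; at the start it stands upright on the floor of the tray, its y roughly along the tray's x. Origin: centre of its underside.
- fresh_pads (a point): Middle of the fresh cartridge's two finger pads, on its axis, 58 mm above its underside; pads as on the used one.
- fresh_hooks (a point): Level of the fresh cartridge's hooks, on its axis, 19 mm above its underside; hooks as on the used one. They are ramped below: pressed straight down with its tabs free, the lips cam the tabs in (up to about 10 N), and from 2.5 mm below the seat they spring out under the lips by themselves; let go, it then rises to the seat, locked.
- used_tab_a (a joint): Inward travel of the used cartridge's spring tab on its +y side, m: 0 at rest (and when latched and let go), 0.007 pinched fully in; stops at about 0.001 while its hook is locked. A light spring pushes it out, 1.5 N at rest, 5 N fully in.
- used_tab_b (a joint): Inward travel of the used cartridge's spring tab on its -y side, m: 0 at rest (and when latched and let go), 0.007 pinched fully in; stops at about 0.001 while its hook is locked. A light spring pushes it out, 1.5 N at rest, 5 N fully in.
- fresh_tab_a (a joint): Inward travel of the fresh cartridge's spring tab on its +y side, m: 0 at rest (and when latched and let go), 0.007 pinched fully in; stops at about 0.001 while its hook is locked. A light spring pushes it out, 1.5 N at rest, 5 N fully in.
- fresh_tab_b (a joint): Inward travel of the fresh cartridge's spring tab on its -y side, m: 0 at rest (and when latched and let go), 0.007 pinched fully in; stops at about 0.001 while its hook is locked. A light spring pushes it out, 1.5 N at rest, 5 N fully in.
- tray: Grey open tray, 92 mm along its x, 116 mm along its y, 20 mm high, walls and floor 3 mm thick, fixed. Origin: centre of its underside. The fresh cartridge stands in the middle of its -y half; its +y half is free.
- loupe: Bystander: black stand loupe, 37 mm across, 41 mm tall; origin at the centre of its underside.
- lens: Bystander: white spare objective lens standing on its nose, 27 mm across, 42 mm tall; origin at the centre of its underside.
- blower: Bystander: black rubber dust blower standing on its base, 56 mm across, 100 mm tall; origin at the centre of its underside.

How it is judged:
By the outcome, as a careful person would: the job done as asked, in the order asked, and still so for the second after the job is handed in, with the robot touching nothing.
It also fails if it takes over 67 s, if anything falls off the work surface, if the arm or the gripper's body presses on something with over 40 N, if the wrist force passes 120 N, or if a joint passes its speed limit or range.

## Working session

There is one attempt and no reset: what is moved stays moved. The work goes in short steps, Python scripts to look and compute and a tool call to move; the robot and the scene stay as the last step left them, time stands still between calls to the robot, and variables do not carry over. Pictures are saved under pics/ and viewed, on a budget of 10 in all, crops included, one or two more only if the job needs it, and the job is handed in when it is done.

Besides the shell and the picture viewer there is one more tool, called after "Call:" by a JSON object that holds its "op" and its "data", one argument or row to a line. arm_command: Moves the arm, as the interface text tells. Shifts and turns lie within -1 to 1; 1 stands for 40 cm of shift or 45 degrees of turn. Its arguments: {"type":"object","properties":{"rows":{"type":"array"},"jaw":{"type":"number"},"newtons":{"type":"number"}},"required":["rows"]}

```bash
ls; mkdir -p pics; python3 - <<'E'
from cell import env
import cv2,numpy as np
print(env.observe())
for n in ["scene","top"]:
    c=env.camera(n); cv2.imwrite(f"pics/{n}0.png",c["image"][:,:,::-1]); np.savez(f"{n}0.npz",**c)
    print(n,c["camera_matrix"].tolist(),c["R"].round(4).tolist(),c["t"])
E
```

```text
pics
{'t': 0.0, 'joint_positions': array([ 5.89976823e+01,  1.66884588e+01, -8.83080894e+00,  6.45571916e+01,
        3.37067870e-03,  8.20198413e+01]), 'qvel': array([ 0.04330941,  0.0122892 , -0.09006376, -0.01833236, -0.04949944,
       -0.00375494]), 'joint_efforts': array([-2.60763911e-03, -5.37151837e+01,  3.31364071e+01,  1.61913520e-02,
       -4.55523505e-04, -2.57968298e-05]), 'ee_pos': array([0.20505505, 0.48280806, 0.23073828]), 'orientation': array([-1.79924749e+02, -1.39528970e-02,  1.56977830e+02]), 'force': array([-0.64892139,  0.87663304,  0.24177503]), 'moment': array([ 0.0161014 , -0.0033829 , -0.01343366]), 'finger_gap': 0.08528449420022585}
scene [[585.6301750030728, 0.0, 310.22051449818525], [0.0, 585.6301750030728, 236.91882142710074], [0.0, 0.0, 1.0]] [[0.5329, -0.8461, -0.0094], [-0.4465, -0.2717, -0.8525], [0.7188, 0.4585, -0.5226]] [-0.509163    0.25138411  0.66587637]
top [[499.34963017339334, 0.0, 321.37459986407873], [0.0, 499.34963017339334, 238.13924899712626], [0.0, 0.0, 1.0]] [[0.0206, -0.9996, 0.0206], [-0.9812, -0.0242, -0.1916], [0.1921, -0.0162, -0.9813]] [-0.29581601  0.52515152  0.86111351]
```

View pics/top0.png

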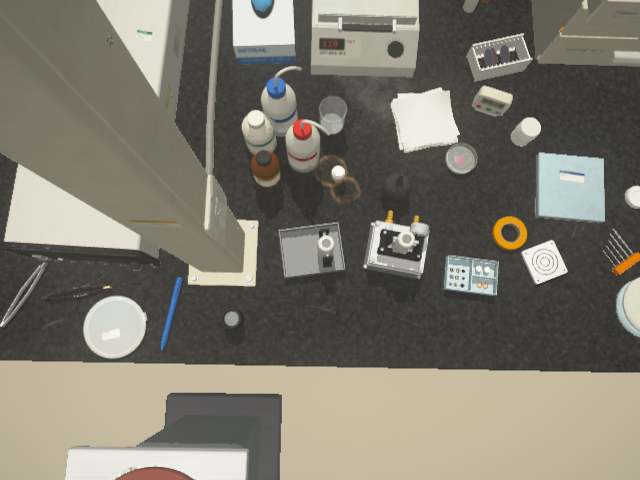

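View pics/scene0.png

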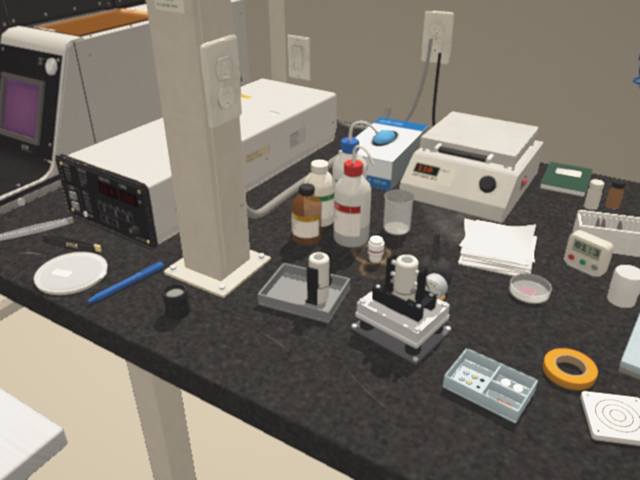

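The top view shows the tray at about (311,250) with the fresh cartridge at (326,243). The block is at (398,248) with the used cartridge at (405,240), the loupe at (233,319), the lens at (338,173), the blower at (397,187), and a post left of the tray at (222,252). Next I measure these.

```bash
cat > h.py <<'E'
import numpy as np,cv2
def load(n): return dict(np.load(n+".npz"))
def plane(c,u,v,z):
    K,R,t=c["camera_matrix"],c["R"],c["t"]; d=R.T@np.linalg.solve(K,[u,v,1.]); o=-R.T@t
    return o+d*(z-o[2])/d[2]
def cloud(c):
    K,R,t=c["camera_matrix"],c["R"],c["t"]; v,u=np.mgrid[:480,:640]; Z=c["z_map"]
    P=np.stack([(u-K[0,2])/K[0,0]*Z,(v-K[1,2])/K[1,1]*Z,Z],-1); return (P-t)@R
def proj(c,X):
    p=c["camera_matrix"]@(c["R"]@np.array(X)+c["t"]); return p[:2]/p[2]
E
python3 - <<'E'
from h import *
c=load("top0"); P=cloud(c); im=c["image"].astype(int)
print("tcp px",proj(c,[.205,.483,.231]), proj(load("scene0"),[.205,.483,.231]))
def cl(mask,name):
    n,l,s,ce=cv2.connectedComponentsWithStats(mask.astype(np.uint8))
    for i in range(1,n):
        if s[i,4]>25:
            q=P[l==i]; print(name,s[i].tolist(),ce[i].round(1),"med",np.median(q,0).round(4),"rect",cv2.minAreaRect(np.argwhere(l==i)[:,::-1].astype(np.float32)))
roi=np.zeros((480,640),bool); roi[150:340,190:450]=1
z=P[...,2]; br=im.min(-1)>140
cl(roi&(z>.07)&(z<.09)&(np.arange(640)>270)&br,"fresh top")
cl(roi&(z>.11)&(z<.135)&(np.arange(640)>350)&br,"used top")
for nm,r,zz in [("loupe",(slice(300,335),slice(215,250)),(.03,.05)),("lens",(slice(160,190),slice(325,352)),(.03,.05)),("blower",(slice(165,215),slice(375,420)),(.03,.12))]:
    q=P[r].reshape(-1,3); q=q[(q[:,2]>zz[0])&(q[:,2]<zz[1])]; print(nm,len(q),q.mean(0).round(3) if len(q) else "", q.max(0).round(3))
# manifold top 0.049 : bright pts ; tray rim
m=roi&(abs(z-.049)<.006)&(np.arange(640)>350)&br
pts=P[m][:,:2].astype(np.float32); print("manifold rect",cv2.minAreaRect(pts*1000))
m=roi&(abs(z-.02)<.004)&(np.arange(640)>270)&(np.arange(640)<352)&(np.arange(480)[:,None]>215)&(np.arange(480)[:,None]<285)
pts=P[m][:,:2].astype(np.float32); print("tray rect",cv2.minAreaRect(pts*1000))
# receptacle top 
m=roi&(abs(z-.071)<.004)&(np.arange(640)>350); print("recept",cv2.minAreaRect(P[m][:,:2].astype(np.float32)*1000), m.sum())
# post
for y in (.2,.3,.35): pass
q=P[220:290,185:262].reshape(-1,3); print("post", q[q[:,2]>.1].min(0), q[q[:,2]>.1].max(0)); q2=q[(q[:,2]>.004)&(q[:,2]<.03)]; print("postbase",q2.min(0),q2.max(0))
v=cv2.resize(c["image"][190:310,260:440,::-1],None,fx=4,fy=4,interpolation=cv2.INTER_CUBIC); cv2.imwrite("pics/crop.png",v)
E
```

```text
tcp px [-255.70233425  439.14003783] [-209.25898825  129.06733473]
fresh top [410, 223, 19, 12, 165] [418.8 228.4] med [ 0.5476 -0.4547  0.0865] rect ((419.0, 228.5), (11.0, 18.0), 90.0)
fresh top [318, 233, 17, 19, 212] [325.9 243.1] med [ 0.5174 -0.2917  0.0817] rect ((325.6538391113281, 243.2692108154297), (15.808956146240234, 15.254256248474121), 33.6900634765625)
used top [393, 231, 26, 17, 249] [406.  239.1] med [ 0.5205 -0.4266  0.1215] rect ((405.75006103515625, 239.2500457763672), (21.21320343017578, 16.263456344604492), 45.0)
loupe 349 [ 0.383 -0.124  0.037] [ 0.4   -0.106  0.046]
lens 149 [ 0.663 -0.313  0.039] [ 0.677 -0.302  0.044]
blower 651 [ 0.634 -0.423  0.049] [ 0.665 -0.4    0.1  ]
manifold rect ((526.9284057617188, -428.50732421875), (100.44823455810547, 93.64421081542969), 80.43730926513672)
tray rect ((516.5975341796875, -266.1026306152344), (92.7917709350586, 115.9710693359375), 9.078651428222656)
recept ((568.0581665039062, -435.2154846191406), (78.2873764038086, 140.9686279296875), 80.33533477783203) 500
post [ 0.35597907 -0.2690124   0.10005722] [ 0.54749522 -0.05958396  0.95169267]
postbase [ 0.43822196 -0.16839557  0.00400004] [ 0.57339568 -0.02955545  0.02984688]
```

View pics/crop.png

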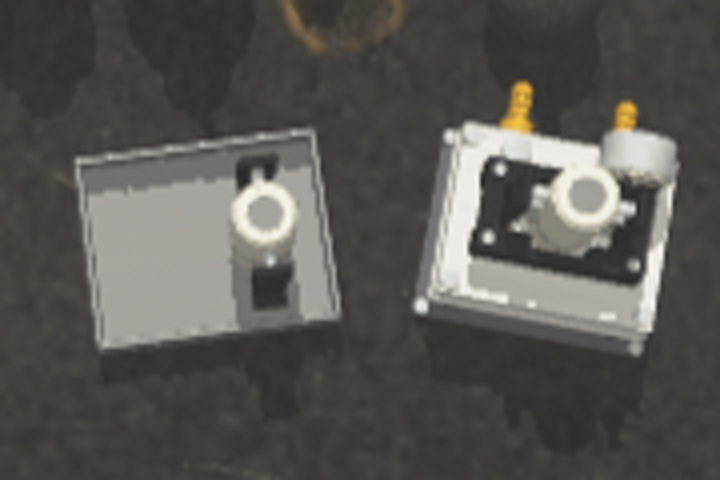

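The crop shows the fresh cartridge's tabs along the tray's x. The receptacle's yaw is about -9.5°, with the gauge at upper right. Positions agree with the layout: the tray centre is near (0.517,-0.266) at yaw 9°, the fresh cartridge near (0.518,-0.292), and the used one near (0.52,-0.427). I will pass the post at a small radius, then look closely from the wrist.

```bash
cat >> h.py <<'E'
from scipy.spatial.transform import Rotation as Ro
def rel(p,yaw,o):
    """numbers for arm_command from state o to TCP p, tool down at yaw"""
    R0=Ro.from_euler('xyz',o["orientation"],degrees=True); R=Ro.from_euler('xyz',[180,0,yaw],degrees=True)
    s=R0.inv().apply(np.array(p)-o["ee_pos"])/.4; a=(R0.inv()*R).as_rotvec(degrees=True)/45
    return s.round(3).tolist()+a.round(3).tolist()
E
python3 - <<'E'
from h import *
c=load("scene0"); P=cloud(c).reshape(-1,3)
for a,b in((.05,.2),(.2,.4)):
    q=P[(P[:,2]>a)&(P[:,2]<b)&(P[:,0]>.42)&(P[:,0]<.6)&(P[:,1]>-.19)&(P[:,1]<0)]; print(len(q),q.min(0),q.max(0))
E
```

```text
6043 [ 0.46639324 -0.14339963  0.05002558] [ 0.54884906 -0.05801833  0.19998151]
11407 [ 0.46648734 -0.15057204  0.20000665] [ 0.55029884 -0.05718204  0.3999652 ]
```

Call:
{"op": "arm_command", "data": {
  "rows": [-0.652,-0.736,-0.05,0,0,0,-0.652,-0.736,-0.05,0,0,0,-0.652,-0.736,-0.05,0,0,0,-0.652,-0.736,-0.05,0,0,0,-0.652,-0.736,-0.05,0,0,0],
  "jaw": 1,
  "newtons": 20
}}

```text
t: 0.72
ee_pos: [0.3045, 0.1855, 0.2472]
orientation: [180.0, 0.0, 157.0]
force: [2.5, 0.1, 0.3]
finger_gap: 0.0854
```

Call:
{"op": "arm_command", "data": {
  "rows": [-0.367,-0.673,-0.02,0,0,0,-0.367,-0.673,-0.02,0,0,0,-0.367,-0.673,-0.02,0,0,0,-0.367,-0.673,-0.02,0,0,0,-0.367,-0.673,-0.02,0,0,0]
}}

```text
t: 1.35
ee_pos: [0.3339, -0.1202, 0.2553]
orientation: [180.0, 0.0, 156.9]
force: [1.6, 0.2, 0.5]
finger_gap: 0.0849
```

```bash
python3 - <<'E'
from h import *
from cell import env
o=env.observe(); print(o["ee_pos"],o["orientation"],o["joint_positions"])
print(rel([.33,-.30,.26],170.4,o))
E
```

```text
[ 0.33392658 -0.12019525  0.25531519] [1.79997695e+02 3.77573156e-02 1.56921352e+02] [-3.16569805e+01 -3.12006195e+00 -2.80482898e+01  6.50347810e+01
  7.91126777e-03 -8.57833066e+00]
[-0.167, -0.417, -0.012, -0.0, 0.001, -0.3]
```

Call:
{"op": "arm_command", "data": {
  "rows": [-0.167,-0.417,-0.012,0,0,-0.2,-0.167,-0.417,-0.012,0,0,-0.3,-0.35,-0.62,-0.02,0,0,-0.3,-0.5,-0.52,-0.02,0,0,-0.3,-0.6,-0.5,-0.02,0,0,-0.3]
}}

```text
t: 1.98
ee_pos: [0.4433, -0.3771, 0.2623]
orientation: [-180.0, -0.0, 170.3]
force: [0.6, -0.6, 0.7]
finger_gap: 0.0852
```

```bash
python3 - <<'E'
from h import *
from cell import env
o=env.observe(); print(o["ee_pos"],o["orientation"],o["joint_positions"])
print(rel([.49,-.427,.25],170.4,o))
E
```

```text
[ 0.44328042 -0.37708892  0.26230886] [-1.79987326e+02 -7.71612199e-03  1.70318210e+02] [-4.75747755e+01  2.22009271e+01  3.90841876e+00  7.17057970e+01
 -1.47406341e-02 -3.78929869e+01]
[-0.136, -0.103, 0.031, -0.0, -0.0, -0.002]
```

Call:
{"op": "arm_command", "data": {
  "rows": [-0.136,-0.103,0.031,0,0,0,-0.136,-0.103,0.031,0,0,0,-0.136,-0.103,0.031,0,0,0]
}}

```text
t: 2.35
ee_pos: [0.4893, -0.424, 0.2492]
orientation: [179.9, -0.1, 170.5]
force: [-1.0, 0.1, -0.5]
finger_gap: 0.0851
```

```bash
python3 - <<'E'
from h import *
from cell import env
o=env.observe(); print(o["ee_pos"],o["orientation"],o["force"])
c=env.camera("wrist"); cv2.imwrite("pics/w1.png",c["image"][:,:,::-1]); np.savez("w1.npz",**c)
print(c["camera_matrix"],c["R"].round(3),(-c["R"].T@c["t"]).round(4), (c["z_map"]>0).mean())
E
```

```text
[ 0.48929681 -0.42403205  0.24920521] [ 1.79926781e+02 -9.33980458e-02  1.70476291e+02] [-0.98695613  0.13185815 -0.45975396]
[[371.64829954   0.         314.3196899 ]
 [  0.         371.64829954 235.09762304]
 [  0.           0.           1.        ]] [[ 0.167  0.986  0.001]
 [ 0.946 -0.16   0.283]
 [ 0.279 -0.047 -0.959]] [ 0.419  -0.4127  0.3904] 0.9913053385416667
```

View pics/w1.png

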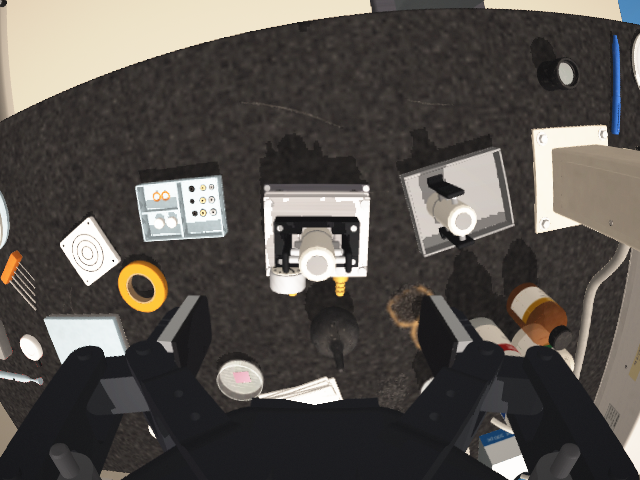

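```bash
cat >> h.py <<'E'
def wcloud(c):
    K,R,t=c["camera_matrix"],c["R"],c["t"]; v,u=np.mgrid[:480,:640]; a=(u-K[0,2])/K[0,0]; b=(v-K[1,2])/K[0,0]
    th=np.hypot(a,b)+1e-9; k=np.tan(np.minimum(th,1.4))/th; Z=c["z_map"]
    return (np.stack([a*k*Z,b*k*Z,Z],-1)-t)@R
def wplane(c,u,v,z):
    K,R,t=c["camera_matrix"],c["R"],c["t"]; a=(u-K[0,2])/K[0,0]; b=(v-K[1,2])/K[0,0]; th=np.hypot(a,b)
    d=R.T@np.array([a/th*np.sin(th),b/th*np.sin(th),np.cos(th)]); o=-R.T@t; return o+d*(z-o[2])/d[2]
def measure(c,P,guess,ztop,tag):
    im=c["image"].astype(int); near=np.hypot(P[...,0]-guess[0],P[...,1]-guess[1])<.03
    m=near&(abs(P[...,2]-ztop)<.004)
    n,l,s,ce=cv2.connectedComponentsWithStats(m.astype(np.uint8)); i=1+s[1:,4].argmax(); q=P[l==i]
    (cx,cy),r=cv2.minEnclosingCircle((q[:,:2]*1000).astype(np.float32)); print(tag,"circle",round(cx,1),round(cy,1),"r",round(r,1),"z",np.median(q[:,2]).round(4),"n",s[i,4])
    dk=(im.max(-1)<90)&(np.hypot(P[...,0]-guess[0],P[...,1]-guess[1])<.045)&(P[...,2]>ztop-.05)&(P[...,2]<ztop-.001)
    q=P[dk]; 
    if len(q)>10:
        w,V=np.linalg.eigh(np.cov(q[:,:2].T)); print("   dark n",len(q),"mean",q.mean(0).round(4),"ext",np.sqrt(w).round(4),"dir",np.degrees(np.arctan2(V[1,1],V[0,1])).round(1))
E
python3 - <<'E'
from h import *
c=load("w1"); P=wcloud(c); im=c["image"].astype(int)
measure(c,P,(.52,-.427),.122,"used"); measure(c,P,(.518,-.292),.082,"fresh")
ct=load("top0"); Pt=cloud(ct); measure(ct,Pt,(.52,-.427),.122,"used T"); measure(ct,Pt,(.518,-.292),.082,"fresh T")
z=P[...,2]; near=np.hypot(P[...,0]-.525,P[...,1]+.43)<.09
for nm,a,b in(("manifold",.044,.053),("recept",.067,.075),("plate",.003,.008)):
    m=near&(z>a)&(z<b); print(nm,m.sum(),np.median(z[m]),cv2.minAreaRect((P[m][:,:2]*1000).astype(np.float32)))
near=np.hypot(P[...,0]-.517,P[...,1]+.266)<.09
m=near&(abs(z-.02)<.003); print("tray",cv2.minAreaRect((P[m][:,:2]*1000).astype(np.float32)))
# raw ray check of disc centres
print(wplane(c,317,262,.122),wplane(c,460,221,.082))
E
```

```text
used circle 521.8 -428.0 r 14.8 z 0.1205 n 954
   dark n 484 mean [ 0.518  -0.4281  0.1068] ext [0.0059 0.0248] dir 81.8
fresh circle 518.6 -292.3 r 14.6 z 0.0804 n 647
   dark n 560 mean [ 0.5142 -0.2955  0.0622] ext [0.0052 0.0251] dir -172.2
used T circle 520.7 -426.8 r 14.6 z 0.1219 n 223
   dark n 212 mean [ 0.5188 -0.4232  0.0931] ext [0.0105 0.0264] dir 79.2
fresh T circle 517.0 -291.7 r 14.7 z 0.0818 n 202
   dark n 111 mean [ 0.5134 -0.2917  0.067 ] ext [0.0053 0.0252] dir -169.8
manifold 3472 0.04741890470522363 ((524.862060546875, -428.52703857421875), (101.02857208251953, 87.43196868896484), 80.2110366821289)
recept 1716 0.0693440754022992 ((528.51025390625, -431.03277587890625), (82.0191879272461, 58.94547653198242), 80.28923034667969)
plate 541 0.0038296731233108073 ((480.88134765625, -421.16796875), (112.16190338134766, 9.319124221801758), 79.7813491821289)
tray ((517.5623779296875, -266.7867431640625), (92.88239288330078, 117.05076599121094), 8.809842109680176)
[ 0.51882485 -0.42736467  0.122     ] [ 0.51770666 -0.29590841  0.082     ]
```

The wrist view shows the used top at (317,262) and the fresh top at (460,222). Both cameras agree to within about 1.5 mm on each position. Now I approach the used cartridge at tool yaw 170.2.

```bash
python3 - <<'E'
from h import *
from cell import env
o=env.observe(); print(rel([.521,-.4273,.15],170.2,o),rel([.521,-.4273,.09],170.2,o))
E
```

```text
[-0.08, 0.004, 0.251, 0.001, -0.001, 0.006] [-0.081, 0.004, 0.401, 0.001, -0.001, 0.006]
```

Call:
{"op": "arm_command", "data": {
  "rows": [-0.08,0.004,0.15,0.001,-0.001,0.006,-0.08,0.004,0.251,0.001,-0.001,0.006,-0.08,0.004,0.3,0.001,-0.001,0.006,-0.08,0.004,0.35,0.001,-0.001,0.006,-0.08,0.004,0.4,0.001,-0.001,0.006],
  "jaw": 0.5
}}

```text
t: 3.02
ee_pos: [0.521, -0.4275, 0.0915]
orientation: [-179.9, 0.1, 170.2]
force: [0.3, 0.1, 1.2]
finger_gap: 0.0641
```

Call:
{"op": "arm_command", "data": {
  "rows": [0,0,0,0,0,0,0,0,0,0,0,0]
}}

```text
t: 3.28
ee_pos: [0.5216, -0.4282, 0.0921]
orientation: [-179.9, 0.1, 170.2]
force: [0.7, 0.4, -0.3]
finger_gap: 0.0639
```

```bash
python3 - <<'E'
from h import *
from cell import env
o=env.observe(); print(o["t"],o["ee_pos"],o["orientation"],o["force"],o["moment"],o["finger_gap"])
c=env.camera("wrist"); cv2.imwrite("pics/w2.png",c["image"][:,:,::-1])
E
```

```text
3.275 [ 0.52163314 -0.42821833  0.09208266] [-1.79892257e+02  1.35707561e-01  1.70210223e+02] [ 0.65586205  0.37079518 -0.32900124] [0.010091   0.00194121 0.00885086] 0.0638898262736872
```

View pics/w2.png

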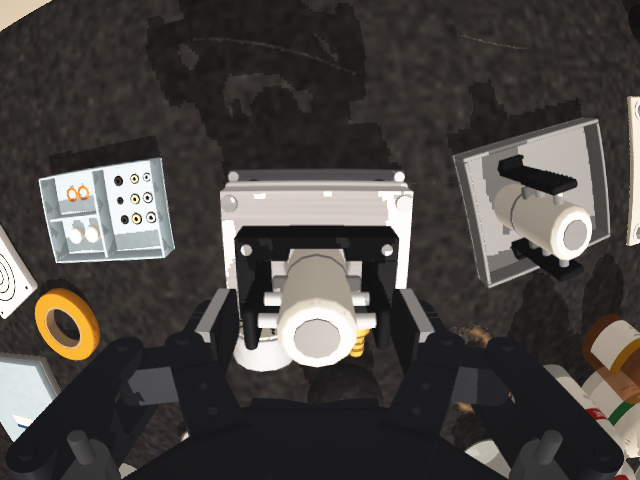

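The fingers straddle the tabs and look centred: inner faces near columns 238 and 392, barrel at 317. Closing gently.

Call:
{"op": "arm_command", "data": {
  "rows": [0,0,0,0,0,0,0,0,0,0,0,0,0,0,0,0,0,0,0,0,0,0,0,0],
  "jaw": -1,
  "newtons": 20
}}

```text
t: 3.82
ee_pos: [0.5219, -0.428, 0.0904]
orientation: [-180.0, 0.1, 170.2]
force: [2.7, 4.0, 3.9]
finger_gap: 0.0509
```

Call:
{"op": "arm_command", "data": {
  "rows": [0,0,0.004,0,0,0,0,0,0.008,0,0,0,0,0,0.01,0,0,0,0,0,0.01,0,0,0]
}}

```text
t: 4.32
ee_pos: [0.522, -0.428, 0.0869]
orientation: [-180.0, 0.1, 170.2]
force: [1.1, 4.9, 10.1]
finger_gap: 0.0509
```

Call:
{"op": "arm_command", "data": {
  "rows": [0,0.002,0.003,0,0,0,0,0.002,0.005,0,0,0,0,0.002,0.005,0,0,0]
}}

```text
t: 4.7
ee_pos: [0.5219, -0.4273, 0.0847]
orientation: [-180.0, 0.1, 170.2]
force: [1.8, 4.0, 8.1]
finger_gap: 0.0386
```

The tabs released: the gap went from 50.9 to 38.6 mm at about 10 N. Lifting slowly.

Call:
{"op": "arm_command", "data": {
  "rows": [0,0,-0.01,0,0,0,0,0,-0.02,0,0,0,0,0,-0.03,0,0,0,0,0,-0.04,0,0,0]
}}

```text
t: 5.2
ee_pos: [0.521, -0.4275, 0.0998]
orientation: [-179.9, -0.0, 170.2]
force: [-0.3, -0.0, -1.2]
finger_gap: 0.0384
```

Call:
{"op": "arm_command", "data": {
  "rows": [0,0,-0.05,0,0,0,0,0,-0.1,0,0,0,0,0,-0.15,0,0,0,0,0,-0.2,0,0,0]
}}

```text
t: 5.7
ee_pos: [0.5209, -0.4273, 0.1802]
orientation: [-180.0, -0.0, 170.2]
force: [-0.9, -0.2, -2.1]
finger_gap: 0.0385
```

```bash
python3 - <<'E'
from h import *
from cell import env
o=env.observe(); print(o["ee_pos"],o["orientation"],o["force"],o["finger_gap"])
print(rel([.516,-.36,.18],135,o),rel([.513,-.241,.14],98.9,o))
for n in("wrist","top"):
    c=env.camera(n); cv2.imwrite(f"pics/{n}3.png",c["image"][:,:,::-1]); np.savez(n+"3.npz",**c)
E
```

```text
[ 0.52092261 -0.42730879  0.18020813] [-1.79959453e+02 -4.08423053e-02  1.70187243e+02] [-0.88483351 -0.16621495 -2.09652648] 0.03854284795834788
[0.041, 0.164, 0.0, -0.001, -0.001, 0.782] [0.099, 0.456, 0.1, -0.001, -0.0, 1.584]
```

View pics/wrist3.png

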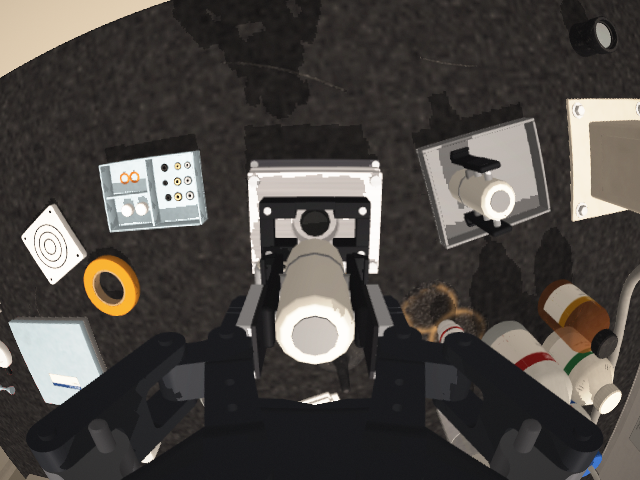

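The cartridge is out and the well is visible at (315,221). Carrying it to the tray's free half.

Call:
{"op": "arm_command", "data": {
  "rows": [0.01,0.04,0,0,0,0.2,0.02,0.08,0,0,0,0.4,0.03,0.12,0,0,0,0.6,0.041,0.164,0,0,0,0.782,0.041,0.164,0,0,0,0.782]
}}

```text
t: 6.42
ee_pos: [0.516, -0.3586, 0.1791]
orientation: [-180.0, -0.0, 135.1]
force: [0.7, 0.1, -2.2]
finger_gap: 0.0384
```

```bash
python3 - <<'E'
from h import *
from cell import env
o=env.observe(); print(o["ee_pos"],o["orientation"],o["force"],o["finger_gap"])
print(rel([.513,-.241,.13],98.9,o))
c=load("wrist3"); P=wcloud(c); z=P[...,2]; im=c["image"].astype(int)
for nm,a,b in(("manifold",.042,.053),("recept",.064,.075)):
    m=(np.hypot(P[...,0]-.525,P[...,1]+.43)<.09)&(z>a)&(z<b); m[260:]=0; print(nm,m.sum(),np.median(z[m]),cv2.minAreaRect((P[m][:,:2]*1000).astype(np.float32)))
c=load("top3");P=cloud(c)
E
```

```text
[ 0.51599875 -0.35861533  0.17906994] [-1.79967005e+02 -4.74675887e-02  1.35083338e+02] [ 0.71635182  0.06032694 -2.15127873] 0.03835646885791871
[0.213, 0.203, 0.123, -0.001, -0.001, 0.804]
manifold 6005 0.04834693340192751 ((516.07568359375, -426.91375732421875), (100.70932006835938, 69.0889892578125), 80.1463394165039)
recept 3131 0.07028856917622106 ((520.780029296875, -427.6023864746094), (78.26782989501953, 42.260860443115234), 80.14765930175781)
```

Call:
{"op": "arm_command", "data": {
  "rows": [0.06,0.05,0,0,0,0.2,0.11,0.1,0,0,0,0.4,0.16,0.15,0.02,0,0,0.6,0.213,0.203,0.12,0,0,0.804,0.213,0.203,0.22,0,0,0.804]
}}

```text
t: 7.05
ee_pos: [0.5137, -0.241, 0.0908]
orientation: [180.0, 0.1, 99.0]
force: [-1.0, -0.2, -2.3]
finger_gap: 0.0387
```

Call:
{"op": "arm_command", "data": {
  "rows": [0,0,0.02,0,0,0,0,0,0.04,0,0,0,0,0,0.06,0,0,0,0,0,0.06,0,0,0]
}}

```text
t: 7.55
ee_pos: [0.5139, -0.2427, 0.0681]
orientation: [180.0, 0.1, 98.8]
force: [-0.2, 0.1, -2.4]
finger_gap: 0.0381
```

```bash
python3 - <<'E'
from h import *
from cell import env
o=env.observe(); print(o["ee_pos"],o["orientation"],o["force"],o["finger_gap"])
c=env.camera("scene"); cv2.imwrite("pics/s4.png",cv2.resize(c["image"][230:360,220:420,::-1],None,fx=4,fy=4)); np.savez("s4.npz",**c)
E
```

```text
[ 0.51386208 -0.24265835  0.06813524] [1.79962598e+02 7.23052357e-02 9.88337421e+01] [-0.19284188  0.12146952 -2.37251136] 0.03806877577884838
```

View pics/s4.png

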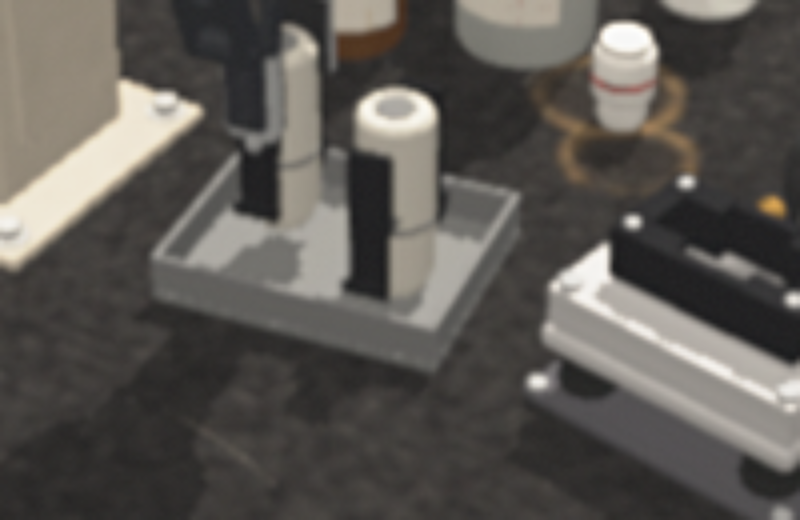

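The used cartridge hangs upright over the free half with roughly 15 mm to go. Lowering to contact.

Call:
{"op": "arm_command", "data": {
  "rows": [0,0,0.015,0,0,0,0,0,0.03,0,0,0,0,0,0.035,0,0,0,0,0,0.035,0,0,0]
}}

```text
t: 8.1
ee_pos: [0.5137, -0.2422, 0.0539]
orientation: [180.0, 0.1, 98.8]
force: [-0.8, -0.7, -2.1]
finger_gap: 0.0383
```

Call:
{"op": "arm_command", "data": {
  "rows": [0,0,0.004,0,0,0,0,0,0.008,0,0,0,0,0,0.008,0,0,0]
}}

```text
t: 8.48
ee_pos: [0.5143, -0.2429, 0.0532]
orientation: [179.9, 0.2, 98.8]
force: [-6.8, 3.5, 23.7]
finger_gap: 0.0386
```

Call:
{"op": "arm_command", "data": {
  "rows": [0,0,-0.004,0,0,0,0,0,-0.006,0,0,0,0,0,-0.006,0,0,0]
}}

```text
t: 8.85
ee_pos: [0.514, -0.2424, 0.0534]
orientation: [179.9, 0.1, 98.8]
force: [-0.7, 0.1, 3.7]
finger_gap: 0.0387
```

Call:
{"op": "arm_command", "data": {
  "rows": [0,0,0,0,0,0,0,0,0,0,0,0,0,0,0,0,0,0,0,0,0,0,0,0,0,0,0,0,0,0],
  "jaw": 0.6
}}

```text
t: 9.48
ee_pos: [0.5138, -0.2423, 0.0532]
orientation: [180.0, 0.1, 98.8]
force: [0.1, 0.5, -0.2]
finger_gap: 0.0682
```

Call:
{"op": "arm_command", "data": {
  "rows": [0,0,-0.03,0,0,0,0,0,-0.1,0,0,0,0,0,-0.2,0,0,0,0,0,-0.3,0,0,0,0,0,-0.3,0,0,0]
}}

```text
t: 10.1
ee_pos: [0.5156, -0.2433, 0.1772]
orientation: [179.7, 0.3, 98.8]
force: [0.1, 0.3, -0.0]
finger_gap: 0.0682
```

```bash
python3 - <<'E'
from h import *
from cell import env
o=env.observe(); print(o["ee_pos"],o["orientation"],o["force"],o["finger_gap"])
c=env.camera("wrist"); cv2.imwrite("pics/w5.png",c["image"][:,:,::-1]); np.savez("w5.npz",**c)
P=wcloud(c); measure(c,P,(.514,-.2425),.082,"used"); measure(c,P,(.518,-.292),.082,"fresh")
E
```

```text
[ 0.51558461 -0.24331517  0.17721793] [179.69035698   0.30485087  98.83962128] [ 0.07710525  0.26704525 -0.0218017 ] 0.06824216998515621
used circle 514.2 -241.0 r 14.7 z 0.0805 n 1345
   dark n 605 mean [ 0.5142 -0.2383  0.069 ] ext [0.0056 0.0247] dir -171.7
fresh circle 518.2 -291.4 r 14.7 z 0.0806 n 1082
   dark n 658 mean [ 0.5176 -0.288   0.066 ] ext [0.0053 0.0248] dir -171.0
```

View pics/w5.png

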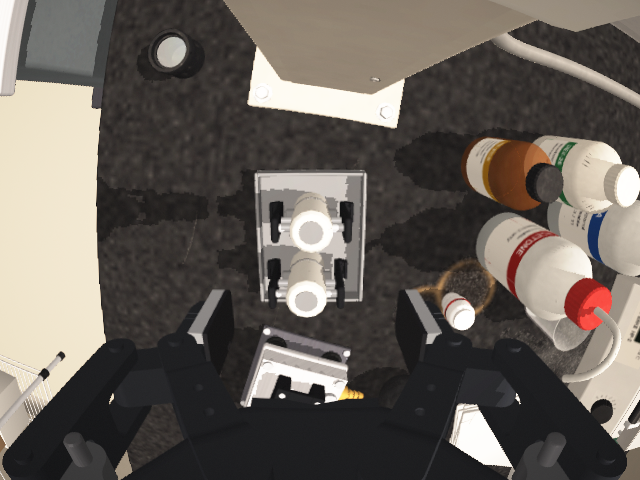

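Both cartridges stand upright, with tops at (313,232) for the used and (307,297) for the fresh. Going to the fresh one.

```bash
python3 - <<'E'
from h import *
from cell import env
o=env.observe(); print(rel([.5178,-.292,.177],98.9,o),rel([.5178,-.292,.054],98.9,o))
E
```

```text
[-0.123, -0.011, -0.004, 0.004, 0.004, -0.001] [-0.122, -0.012, 0.303, 0.004, 0.004, -0.001]
```

Call:
{"op": "arm_command", "data": {
  "rows": [-0.123,-0.011,0,0.004,0.004,0,-0.123,-0.011,0.05,0.004,0.004,0,-0.123,-0.011,0.13,0.004,0.004,0,-0.123,-0.011,0.22,0.004,0.004,0,-0.123,-0.012,0.303,0.004,0.004,0]
}}

```text
t: 10.78
ee_pos: [0.5157, -0.291, 0.05]
orientation: [-179.8, -0.2, 98.8]
force: [-0.6, -0.7, 0.1]
finger_gap: 0.0683
```

Call:
{"op": "arm_command", "data": {
  "rows": [0,0,0,0,0,0,0,0,0,0,0,0,0,0,0,0,0,0,0,0,0,0,0,0,0,0,0,0,0,0],
  "jaw": -1,
  "newtons": 20
}}

```text
t: 11.4
ee_pos: [0.5168, -0.2917, 0.0526]
orientation: [-179.9, -0.1, 98.8]
force: [0.3, -0.3, -1.0]
finger_gap: 0.0384
```

Call:
{"op": "arm_command", "data": {
  "rows": [0,0,-0.06,0,0,0,0,0,-0.14,0,0,0,0,0,-0.22,0,0,0,0,0,-0.3,0,0,0,0,0,-0.32,0,0,0]
}}

```text
t: 12.02
ee_pos: [0.518, -0.2925, 0.1822]
orientation: [-180.0, 0.0, 98.8]
force: [0.4, -0.0, -2.1]
finger_gap: 0.0386
```

```bash
python3 - <<'E'
from h import *
from cell import env
o=env.observe(); print(o["ee_pos"],o["orientation"],o["force"],o["finger_gap"])
print(rel([.519,-.35,.18],135,o),rel([.5208,-.4275,.18],170.15,o))
E
```

```text
[ 0.51796958 -0.29253668  0.18215765] [-1.79998059e+02  2.64792940e-02  9.88403598e+01] [ 0.35506671 -0.04175762 -2.14928981] 0.03860392627495186
[-0.142, -0.02, 0.005, -0.0, 0.001, -0.804] [-0.334, -0.045, 0.006, -0.0, 0.0, -1.585]
```

Call:
{"op": "arm_command", "data": {
  "rows": [-0.03,0,0,0,0,-0.2,-0.06,-0.01,0,0,0,-0.4,-0.1,-0.015,0,0,0,-0.6,-0.142,-0.02,0.005,0,0,-0.804,-0.142,-0.02,0.005,0,0,-0.804]
}}

```text
t: 12.65
ee_pos: [0.5172, -0.3496, 0.1764]
orientation: [-179.9, -0.3, 134.9]
force: [-0.5, 0.2, -1.9]
finger_gap: 0.0386
```

```bash
python3 - <<'E'
from h import *
from cell import env
o=env.observe(); print(o["ee_pos"],o["orientation"],o["force"],o["finger_gap"])
print(rel([.5208,-.4275,.18],170.15,o))
E
```

```text
[ 0.51718716 -0.3496327   0.17642952] [-179.93717594   -0.28870823  134.9134654 ] [-0.49786203  0.1878004  -1.89970918] 0.038611184421904025
[-0.144, -0.131, -0.01, 0.001, -0.007, -0.783]
```

Call:
{"op": "arm_command", "data": {
  "rows": [-0.04,-0.04,0,0,0,-0.2,-0.08,-0.08,0,0,0,-0.4,-0.12,-0.11,0,0,0,-0.6,-0.144,-0.131,0,0,0,-0.783,-0.144,-0.131,0,0,0,-0.783]
}}

```text
t: 13.28
ee_pos: [0.5212, -0.4267, 0.1769]
orientation: [179.9, -0.2, 170.0]
force: [0.9, 0.4, -2.1]
finger_gap: 0.0386
```

Call:
{"op": "arm_command", "data": {
  "rows": [0,0,0,0,0,0,0,0,0,0,0,0]
}}

```text
t: 13.52
ee_pos: [0.5216, -0.4261, 0.1778]
orientation: [179.9, -0.2, 170.1]
force: [0.1, -0.6, -1.6]
finger_gap: 0.0384
```

```bash
python3 - <<'E'
from h import *
from cell import env
o=env.observe(); print(o["ee_pos"],o["orientation"],o["force"],o["finger_gap"])
print(rel([.521,-.4275,.125],170.15,o))
c=env.camera("wrist"); cv2.imwrite("pics/w6.png",c["image"][:,:,::-1]); np.savez("w6.npz",**c)
P=wcloud(c); measure(c,P,(.521,-.4275),o["ee_pos"][2]-.05+.079-.0015,"held")
z=P[...,2]; m=(np.hypot(P[...,0]-.52,P[...,1]+.43)<.06)&(z>.065)&(z<.074); m[260:]=0; print(m.sum(),cv2.minAreaRect((P[m][:,:2]*1000).astype(np.float32)))
E
```

```text
[ 0.52155214 -0.42610088  0.1778143 ] [179.9155728   -0.1953753  170.14554604] [ 0.10304177 -0.63185402 -1.64189118] 0.03836787932199294
[0.0, -0.004, 0.132, 0.002, -0.004, -0.0]
held circle 524.4 -427.2 r 15.1 z 0.2062 n 4388
   dark n 3236 mean [ 0.5183 -0.4264  0.192 ] ext [0.0051 0.0207] dir 80.0
3479 ((520.7754516601562, -427.48394775390625), (78.06483459472656, 42.14256286621094), 80.15205383300781)
```

View pics/w6.png

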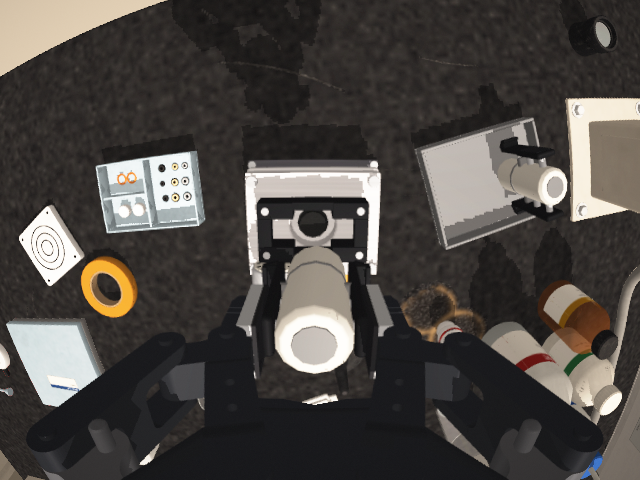

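```bash
python3 - <<'E'
from h import *
from cell import env
c=load("wrist3");P=wcloud(c); measure(c,P,(.521,-.4275),.2079,"used held (tcp .5209,-.4273,.1802)")
c=load("w6");P=wcloud(c); measure(c,P,(.521,-.4275),.2055,"fresh held (.5215,-.4261,.1778)")
E
```

```text
used held (tcp .5209,-.4273,.1802) circle 520.4 -427.5 r 15.2 z 0.2071 n 4223
   dark n 3183 mean [ 0.5159 -0.4271  0.1942] ext [0.0049 0.0208] dir 80.0
fresh held (.5215,-.4261,.1778) circle 524.4 -427.2 r 15.1 z 0.2062 n 4371
   dark n 3253 mean [ 0.5184 -0.4264  0.1922] ext [0.0051 0.0207] dir 80.0
```

The held fresh cartridge sits about 3 mm towards +x of the TCP, unlike the used one, so I correct for that on the way down.

```bash
python3 - <<'E'
from h import *
from cell import env
o=env.observe(); print(o["ee_pos"],rel([.5182,-.427,.128],170.15,o))
E
```

```text
[ 0.52159017 -0.42625418  0.17790642] [0.008, -0.003, 0.125, 0.002, -0.004, 0.001]
```

Call:
{"op": "arm_command", "data": {
  "rows": [0.008,-0.003,0.03,0.002,-0.004,0,0.008,-0.003,0.07,0.002,-0.004,0,0.008,-0.003,0.11,0.002,-0.004,0,0.008,-0.003,0.125,0.002,-0.004,0,0.008,-0.003,0.125,0.002,-0.004,0]
}}

```text
t: 14.2
ee_pos: [0.5178, -0.4273, 0.1271]
orientation: [180.0, -0.1, 170.2]
force: [0.2, -0.7, -1.5]
finger_gap: 0.0384
```

```bash
python3 - <<'E'
from h import *
from cell import env
o=env.observe(); print(o["ee_pos"],o["orientation"])
c=env.camera("wrist"); np.savez("w7.npz",**c)
P=wcloud(c); measure(c,P,(.521,-.4275),o["ee_pos"][2]+.028,"held")
E
```

```text
[ 0.51777143 -0.42728846  0.12708409] [ 1.79983121e+02 -5.21129248e-02  1.70248956e+02]
held circle 520.2 -428.5 r 15.2 z 0.1554 n 4328
   dark n 3258 mean [ 0.5145 -0.4275  0.1416] ext [0.0051 0.0207] dir 80.2
```

Call:
{"op": "arm_command", "data": {
  "rows": [0,0,0.015,0,0,0,0,0,0.03,0,0,0,0,0,0.045,0,0,0,0,0,0.045,0,0,0]
}}

```text
t: 14.75
ee_pos: [0.5176, -0.4272, 0.1091]
orientation: [180.0, -0.1, 170.2]
force: [-0.8, 1.4, -2.0]
finger_gap: 0.0386
```

Call:
{"op": "arm_command", "data": {
  "rows": [0,0,0.01,0,0,0,0,0,0.02,0,0,0,0,0,0.03,0,0,0,0,0,0.03,0,0,0]
}}

```text
t: 15.25
ee_pos: [0.5178, -0.4274, 0.0974]
orientation: [-180.0, -0.0, 170.3]
force: [-0.1, 0.7, -1.2]
finger_gap: 0.0381
```

Seated on the seal. Releasing the tabs, then pressing on the flat top with shut fingers.

Call:
{"op": "arm_command", "data": {
  "rows": [0,0,0,0,0,0,0,0,0,0,0,0,0,0,0,0,0,0,0,0,0,0,0,0,0,0,0,0,0,0],
  "jaw": 0.6
}}

```text
t: 15.88
ee_pos: [0.518, -0.4276, 0.0979]
orientation: [-180.0, 0.0, 170.3]
force: [-0.7, -0.3, -0.0]
finger_gap: 0.068
```

Call:
{"op": "arm_command", "data": {
  "rows": [0,0,-0.04,0,0,0,0,0,-0.1,0,0,0,0,0,-0.16,0,0,0,0,0,-0.18,0,0,0,0,0,-0.18,0,0,0]
}}

```text
t: 16.5
ee_pos: [0.5182, -0.4278, 0.1705]
orientation: [-179.9, 0.1, 170.3]
force: [0.2, 0.4, -0.3]
finger_gap: 0.0681
```

```bash
python3 - <<'E'
from h import *
from cell import env
o=env.observe(); print(o["ee_pos"],o["orientation"])
c=env.camera("wrist"); np.savez("w8.npz",**c); cv2.imwrite("pics/w8.png",c["image"][:,:,::-1])
P=wcloud(c); measure(c,P,(.521,-.4275),.125,"in bay")
print(rel([.521,-.4275,.14],170.15,o))
E
```

```text
[ 0.5182381  -0.42776504  0.17047423] [-1.79937574e+02  5.33251713e-02  1.70252858e+02]
in bay circle 520.7 -429.5 r 15.0 z 0.1245 n 2070
   dark n 1003 mean [ 0.5176 -0.4297  0.1109] ext [0.006  0.0194] dir 82.7
[-0.007, 0.002, 0.076, -0.001, 0.001, 0.002]
```

View pics/w8.png

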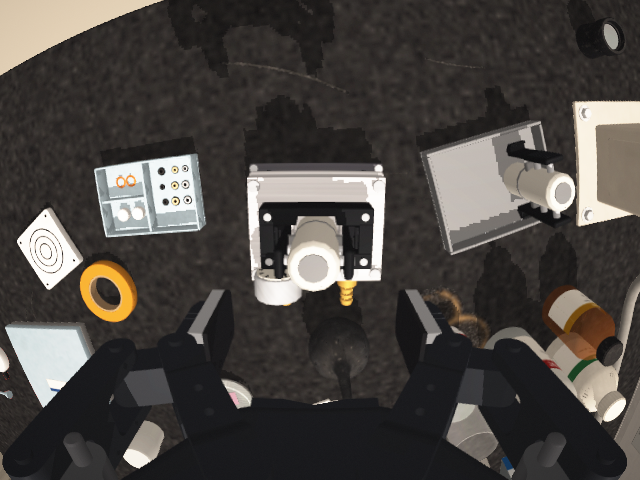

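The fresh cartridge stands in the well, unlatched, with its top near 0.126 (4 mm above latched). Shutting the fingers and pressing.

Call:
{"op": "arm_command", "data": {
  "rows": [-0.007,-0.002,0,0,0,0,-0.007,-0.002,0,0,0,0,-0.007,-0.002,0.03,0,0,0,-0.007,-0.002,0.06,0,0,0,-0.007,-0.002,0.08,0,0,0],
  "jaw": -1
}}

```text
t: 17.18
ee_pos: [0.5201, -0.4283, 0.1363]
orientation: [180.0, -0.1, 170.3]
force: [-0.3, -0.3, -0.5]
finger_gap: 0.0001
```

Call:
{"op": "arm_command", "data": {
  "rows": [0,0,0.01,0,0,0,0,0,0.02,0,0,0,0,0,0.025,0,0,0,0,0,0.025,0,0,0]
}}

```text
t: 17.68
ee_pos: [0.5206, -0.4288, 0.1279]
orientation: [-180.0, 0.0, 170.3]
force: [0.3, 1.1, -0.3]
finger_gap: 0.0004
```

Call:
{"op": "arm_command", "data": {
  "rows": [0,0,0.005,0,0,0,0,0,0.01,0,0,0,0,0,0.015,0,0,0,0,0,0.015,0,0,0]
}}

```text
t: 18.18
ee_pos: [0.5208, -0.4288, 0.1219]
orientation: [-180.0, 0.0, 170.3]
force: [0.8, 1.2, 3.3]
finger_gap: 0.0001
```

Call:
{"op": "arm_command", "data": {
  "rows": [0,0,0.004,0,0,0,0,0,0.008,0,0,0,0,0,0.012,0,0,0,0,0,0.012,0,0,0]
}}

```text
t: 18.68
ee_pos: [0.5208, -0.4292, 0.1173]
orientation: [-179.9, 0.0, 170.2]
force: [-0.1, -0.7, 6.7]
finger_gap: -0.0001
```

Call:
{"op": "arm_command", "data": {
  "rows": [0,0,0.004,0,0,0,0,0,0.008,0,0,0,0,0,0.008,0,0,0]
}}

```text
t: 19.05
ee_pos: [0.521, -0.429, 0.1144]
orientation: [-180.0, 0.1, 170.3]
force: [0.7, 1.4, 7.7]
finger_gap: 0.0
```

Call:
{"op": "arm_command", "data": {
  "rows": [0,0,0.004,0,0,0,0,0,0.008,0,0,0,0,0,0.008,0,0,0]
}}

```text
t: 19.42
ee_pos: [0.5213, -0.4289, 0.1118]
orientation: [-179.9, 0.1, 170.3]
force: [1.1, 2.1, 10.9]
finger_gap: -0.0001
```

Call:
{"op": "arm_command", "data": {
  "rows": [0,0,0.004,0,0,0,0,0,0.008,0,0,0,0,0,0.008,0,0,0]
}}

```text
t: 19.8
ee_pos: [0.5217, -0.4289, 0.1092]
orientation: [-179.9, 0.2, 170.3]
force: [0.1, 4.1, 16.7]
finger_gap: -0.0002
```

Call:
{"op": "arm_command", "data": {
  "rows": [0,0,0.003,0,0,0,0,0,0.005,0,0,0,0,0,0.005,0,0,0]
}}

```text
t: 20.18
ee_pos: [0.5219, -0.4289, 0.1077]
orientation: [-179.9, 0.2, 170.3]
force: [0.5, 5.3, 19.4]
finger_gap: -0.0001
```

19 N is enough. I release and check whether it latched.

Call:
{"op": "arm_command", "data": {
  "rows": [0,0,-0.02,0,0,0,0,0,-0.05,0,0,0,0,0,-0.1,0,0,0,0,0,-0.15,0,0,0,0,0,-0.16,0,0,0]
}}

```text
t: 20.8
ee_pos: [0.5209, -0.4293, 0.1704]
orientation: [-179.9, 0.1, 170.2]
force: [0.9, 0.3, -0.6]
finger_gap: 0.0001
```

```bash
python3 - <<'E'
from h import *
from cell import env
o=env.observe(); print(o["ee_pos"],o["orientation"],o["force"])
c=env.camera("wrist"); np.savez("w9.npz",**c)
P=wcloud(c); measure(c,P,(.521,-.4275),.121,"in bay")
z=P[...,2]; m=(np.hypot(P[...,0]-.52,P[...,1]+.43)<.06)&(z>.064)&(z<.076); print("recept z",np.median(z[m]))
c0=load("w8");P0=wcloud(c0);z=P0[...,2];m=(np.hypot(P0[...,0]-.52,P0[...,1]+.43)<.06)&(z>.064)&(z<.076); print("recept z before",np.median(z[m]))
c=env.camera("top");np.savez("t9.npz",**c);P=cloud(c);measure(c,P,(.521,-.4275),.122,"in bay T")
E
```

```text
[ 0.52088618 -0.42928892  0.17036088] [-1.79917868e+02  5.98355168e-02  1.70246847e+02] [ 0.92654766  0.26003992 -0.55085741]
in bay circle 521.4 -427.1 r 15.1 z 0.1206 n 2037
   dark n 1019 mean [ 0.5186 -0.4273  0.1058] ext [0.0068 0.0247] dir 81.7
recept z 0.06948151417811066
recept z before 0.06936281088792956Traceback (most recent call last):
  File "<stdin>", line 8, in <module>
  File "h.py", line 27, in measure
    n,l,s,ce=cv2.connectedComponentsWithStats(m.astype(np.uint8)); i=1+s[1:,4].argmax(); q=P[l==i]
                                                                       ~~~~~~~~~~~~~~^^
ValueError: attempt to get argmax of an empty sequence
```

```bash
python3 - <<'E'
from h import *
for n in("w1","w8","w9"):
    c=load(n);P=wcloud(c); d=np.array([np.cos(np.radians(80.15)),np.sin(np.radians(80.15))])
    s=(P[...,:2]-[.521,-.4275])@d; x=(P[...,:2]-[.521,-.4275])@[d[1],-d[0]]
    m=(c["image"].max(-1)<90)&(abs(x)<.012)&(abs(s)<.035)&(P[...,2]>.09)&(P[...,2]<.119)
    a=s[m]; print(n,np.percentile(a[a>0],[2,50,98]).round(4),np.percentile(a[a<0],[2,50,98]).round(4))
c=load("w9"); cv2.imwrite("pics/w9.png",cv2.resize(c["image"][140:340,200:480,::-1],None,fx=2.8,fy=2.8))
E
```

```text
w1 [0.0219 0.0242 0.0276] [-0.0282 -0.0252 -0.0228]
w8 [0.0152 0.0178 0.021 ] [-0.0245 -0.0197 -0.0181]
w9 [0.0226 0.0247 0.0281] [-0.0274 -0.0241 -0.0221]
```

View pics/w9.png

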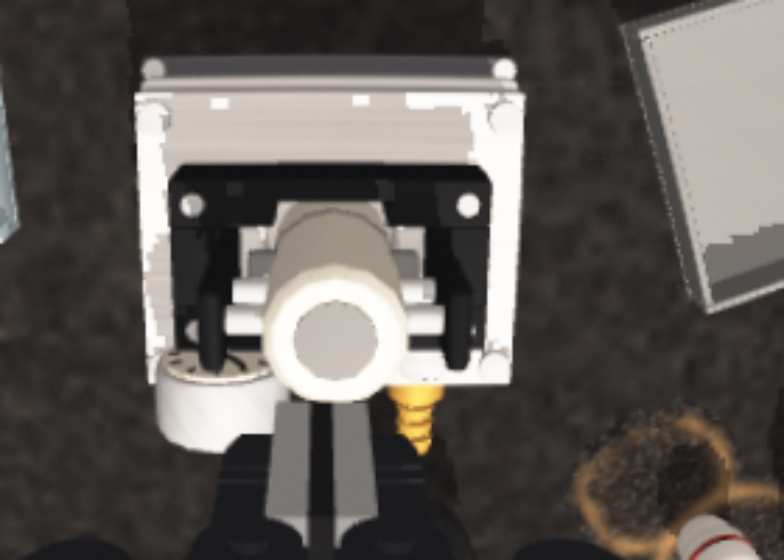

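Both pads are back out at about ±27.5 mm and the top is at the original latched height, so it is locked. One check of the tray and bystanders, then I hand in.

```bash
python3 - <<'E'
from h import *
from cell import env
c=load("w9");P=wcloud(c); measure(c,P,(.514,-.2415),.081,"used in tray")
a,b=load("scene0"),env.camera("scene"); d=cv2.absdiff(a["image"],b["image"]).max(-1)
for n,X in(("loupe",(.383,-.124,.02)),("lens",(.663,-.313,.02)),("blower",(.634,-.423,.06))):
    u,v=proj(a,X).astype(int); print(n,u,v,np.median(d[v-10:v+10,u-10:u+10]))
print(env.observe()["force"]); print(env.sign_off())
E
```

```text
used in tray circle 513.6 -242.5 r 15.2 z 0.0803 n 884
   dark n 984 mean [ 0.5131 -0.2451  0.0593] ext [0.0052 0.0247] dir -172.0
loupe 175 301 1.0
lens 374 250 1.0
blower 431 257 1.0
[ 0.5411665  -0.14047181  0.34932167]
the job is handed in; nothing more can be done
None
```

The filter change is done and handed in at about 21 s. The used cartridge stands upright in the tray's free half beside where the fresh one stood, and the fresh one is locked in the bay.

**Used cartridge:** I pinched its tabs at 20 N and pressed with about 10 N. Both tabs came in (finger opening from 51 to 38.6 mm), and I lifted it out with no pull on the latches. Setting it down, I pressed it onto the tray floor with about 24 N for a moment, then eased off before letting go.

**Fresh cartridge:** I lowered it into the well with its tabs pinched, let go, and pressed on its top with shut fingers. The highest reading was 19.4 N, below the 25 N limit. With the cartridge's weight, the seal may have carried about 21 N. That is somewhat more than the latches probably needed.

**Last checks:**
- **Latch:** the top of the fresh cartridge reads 0.1206 m, against 0.1205 m for the used one when it was latched. Both pads are back out at about ±27.5 mm.
- **Used cartridge:** it stands upright at (0.514, -0.242).
- **Bystanders:** the loupe, lens and blower look the same in the scene camera as at the start.
- **Contact:** the robot touches nothing.
- **Failed check:** the top-camera check of the bay found no cartridge top, I think because the gripper blocked the view. The latch finding rests on the wrist camera alone.

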